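# Set the small bonsai pots out in the drip tray, leave the cups

### The job

Pick out the three little bonsai pots, the ones with a drain hole in the floor and a collar round the rim, and set each one down gently (not dropped), upright and flat, in the saucer of its own shape and size in the black drip tray, with the square pot squared up to its saucer. The two look-alike cups without a hole are not for planting: leave them standing where they are, and do not disturb the root rake or the cup stack. Let go of everything at the end.

Things in the scene. Friction and masses are not known exactly. Their poses are not given: they have to be found in the camera images.
- large_round_pot: Large round terracotta bonsai pot, 46 high; foot 56 diameter, collar 64 diameter over the top 15 mm, wall 4, drain hole 18 diameter. Told by the dark drain hole in its floor and the thicker collar round its rim. Loose; origin at the centre of its underside, z up. About 0.11 kg.
- small_round_pot: Small round terracotta bonsai pot, 40 high; foot 38 diameter, collar 46 diameter over the top 13 mm, wall 3.5, drain hole 14 diameter. Told by the dark drain hole in its floor and the thicker collar round its rim. Loose; origin at the centre of its underside, z up. About 0.055 kg.
- square_pot: Square terracotta bonsai pot, 42 high; body 48 x 48, collar 54 x 54 over the top 14 mm, wall 4, drain hole 16 diameter. Told by the dark drain hole in its floor and the thicker collar round its rim. Loose; origin at the centre of its underside, z up. x and y are square to its sides. About 0.09 kg.
- round_cup: Look-alike: round terracotta-coloured cup, 60 diameter at the rim, 56 at the foot, 50 high, plain wall without collar, closed floor without a hole. Loose, stays where it stands. Origin at the centre of its underside.
- square_cup: Look-alike: square terracotta-coloured cup, 50 x 50, 47 high, plain wall without collar, closed floor without a hole. Loose, stays where it stands. Origin at the centre of its underside; x and y are square to its sides.
- large_round_saucer: Large round terracotta saucer, 82 diameter, inner floor 74 diameter. Origin at the centre of its underside, 4 above the bench; inner floor 4 and lip 8 above the origin. z up, x across the tray, y along it. Fixed in the drip tray: a black tray, 104 x 310, wall 8 high, that lies fixed on the bench and carries the three saucers in a row, 95 apart, in any order.
- small_round_saucer: Small round terracotta saucer, 62 diameter, inner floor 54 diameter; heights, axes and fixing as the large round saucer, in the same tray. Origin at the centre of its underside.
- square_saucer: Square terracotta saucer, 72 x 72, inner floor 64 x 64; heights, axes and fixing as the large round saucer, in the same tray. Origin at the centre of its underside; x and y are square to its sides.
- root_rake: Bystander: stainless root rake lying flat, 225 long, tines 42 wide, up to 13 high, beyond the tray. Loose. Origin on the bench under about the middle of its handle; x along it towards the tines.
- cup_stack: Bystander: stack of clear plastic cups, 74 diameter, 111 high, on the right of the bench. Loose. Origin at the centre of its underside. (On the left of the bench stands a fixed black lever vise, 115 high, and on the far right lie small black jin pliers.)
Things that resemble listed ones, but are neither listed nor needed, are in the scene too. Leave any green or red look-alike of the round_cup alone.

How it is judged:
By the outcome, as a careful person would: the job done as asked, in the order asked, and still so for the second after the job is handed in, with the robot touching nothing.
It also fails if it takes over 96 s, if anything falls off the work surface, if the arm or the gripper's body presses on something with over 40 N, if the wrist force passes 120 N, or if a joint passes its speed limit or range.

### The arm

A 6-joint arm with a two-finger parallel gripper is mounted at the origin on the work surface. World frame = base frame: x ahead of the robot, y to its left, z up, the work surface at z = 0. Lengths are in m, angles in degrees, forces in N, time in s.
With the tool pointing down it reaches from about 0.3 to 0.75 m from the base axis. Payload 8.5 kg.
Tool frame: the origin (TCP) lies at the very end of the fingers, on their centre line; the grasp point (between the pads) lies 19 mm behind it (env.hold_point_z is the distance from the TCP to the grasp point, in m); z points along the fingers, y is the line along which they close (so a half turn about z gives the same grasp; the last joint's range is limited). The gripper opens to 85 mm and grips with 20 to 120 N. Pads are 22 mm wide; open, the fingers measure 114 mm over their backs; the gripper's body (76 mm by 85 mm) begins 54 mm behind the grasp point. The pads swing forward as they close: fully open they stand 13 mm farther back than shut.
Start: joints at [55.789, 21.807, 74.336, -0, 83.858, -12.336], TCP at [0.205, 0.51, 0.206] pointing down, gripper open.
Joint ranges: [-178.18, 178.18], [-50.72, 133.34], [12.68, 142.11], [-81.47, 261.47], [9.98, 163.14], [-165.26, 165.26]. Speed limits (degrees/s): [136.94, 136.94, 180, 180, 180, 180].

### API

Orientations are given as a 3x3 rotation matrix whose columns are the frame's x, y, z axes.
In Python, from rig import env, optics gives the robot as it stands.
- The arm moves only by the shell command python3 -m jog 'ROWS' [OPENING] [FORCE]. ROWS is JSON, a list of rows, each an object with "linear": the shift along the tool's x, y, z in units of 40 mm (1.0 is 40 mm), a list of three; "roll": the turn about the tool's z in units of 5 degrees (1.0 is 5 degrees). A call has 1 to 12 rows; each row shifts and turns the commanded pose from where the row before left it, along the tool's axes as they then stand; what a row does not reach is not made up. A row lasts 1/12 s, in which the tool goes at most 41.7 mm and 7.16 degrees, less where a joint would pass 70% of its speed; a pose out of reach is approached as far as the arm can. A call is refused whole if a number of a shift passes 1 or a number of a turn 1, either way. A call with a gripper value outside its range is refused whole. OPENING is the opening, from -1 (shut) to 1 (fully open), set as the call begins (- or left out, the last holds). The fingers move at their own pace and stop on an object; FORCE is the grip in N (left out, the last holds). Time passes only in rows, so rows that do not move let the fingers close. It gives the time, the measured TCP pose, the force, the opening and the grip force at its end, in the units of the state.
- env.observe(): the state, without advancing time (a new reading comes with each control period).
- optics.get_image(name): name is "scene" or "top" or "wrist"; returns the picture (420x560x3 uint8, red, green, blue); there is no depth.
- optics.calibration(name): a dict with "fov_y" (degrees; the focal length in pixels is half the picture's height over the tangent of half this angle, whatever the lens; pixels are square), "cx", "cy" (the principal point, pixels), "T" (4x4, takes a point from camera to world coordinates). Camera axes: x right, y down, z forward; pixel columns grow to the right and rows downward; lengths in m; the calibration is good to about 2 mm. A picture is of the moment at which its call begins: read the wrist's pose just before it. calibration takes no time and is no camera call; for the wrist camera it gives the pose at the moment of the call.
- env.close_job(): hands the job in; it is judged then, once.
The state is a dict: "time_s": time; "q": joint angles; "qvel": joint speeds; "joint_efforts": joint torques, N m; "position": TCP position; "tool_rot": TCP orientation; "ft_force": force on the tool from outside, world axes, zero at the start; "wrist_torque": the same for the moment, N m; "grip_width": finger opening in m; "gripper_force": force on a finger pad.
Only numpy, scipy, OpenCV 4.12 (cv2) and the standard library are available. Lean on these libraries where they do the work, as an engineer would, in place of code of your own. Each camera call takes 0.05 s, during which the arm holds its last target. There are 200 camera calls.

## Working session

There is one attempt and no reset: what is moved stays moved. The work goes in short steps, Python scripts to look and compute and a shell command to move; the robot and the scene stay as the last step left them, time stands still between calls to the robot, and variables do not carry over. Pictures are saved under pics/ and viewed, at most 14 in all, crops included, and the job is handed in when it is done.

```bash
ls; mkdir -p pics
python3 - <<'E'
from rig import env, optics
import cv2
for n in("top","scene"):
    cv2.imwrite(f"pics/{n}0.png",cv2.resize(optics.get_image(n)[:,:,::-1],(800,600),interpolation=cv2.INTER_CUBIC))
    print(n,optics.calibration(n))
s=env.observe();print(s)
E
```

```text
pics
top {'fov_y': 57.55804558424631, 'cx': 280.1647344440101, 'cy': 206.56541693269995, 'T': array([[-0.00249535, -0.99764474,  0.06854746,  0.52249783],
       [-0.99998937,  0.00222365, -0.00403965, -0.03763687],
       [ 0.00387771, -0.06855681, -0.99763968,  0.86802795],
       [ 0.        ,  0.        ,  0.        ,  1.        ]])}
scene {'fov_y': 53.32954146926763, 'cx': 279.2984004751034, 'cy': 211.11859135421983, 'T': array([[-0.34686269,  0.76467378, -0.54310246,  1.20093296],
       [ 0.93790904,  0.28057398, -0.20397272,  0.16259587],
       [-0.00359217, -0.58013123, -0.8145151 ,  0.96215273],
       [ 0.        ,  0.        ,  0.        ,  1.        ]])}
{'time_s': 0.1, 'q': array([ 5.57872882e+01,  2.18373881e+01,  7.43773232e+01,  4.83944826e-04,
        8.38603153e+01, -1.23331389e+01]), 'qvel': array([ 0.01415949, -0.04087859, -0.05772261,  0.05602636,  0.00176224,
        0.05285068]), 'joint_efforts': array([ 4.29891923e-03, -4.49224949e+01, -2.31656563e+01, -1.49921661e-04,
        3.68636451e-03, -4.55643459e-06]), 'position': array([0.20477094, 0.51014727, 0.20568931]), 'tool_rot': array([[-9.27968727e-01,  3.72657336e-01, -7.43211489e-04],
       [ 3.72657966e-01,  9.27968145e-01, -1.07814482e-03],
       [ 2.87898011e-04, -1.27744836e-03, -9.99999143e-01]]), 'ft_force': array([ 0.41900498, -0.28174529, -1.11889293]), 'wrist_torque': array([0.05338061, 0.01840609, 0.05231154]), 'gripper_force': 0.0, 'grip_width': 0.08506162594417191}
```

View pics/top0.png

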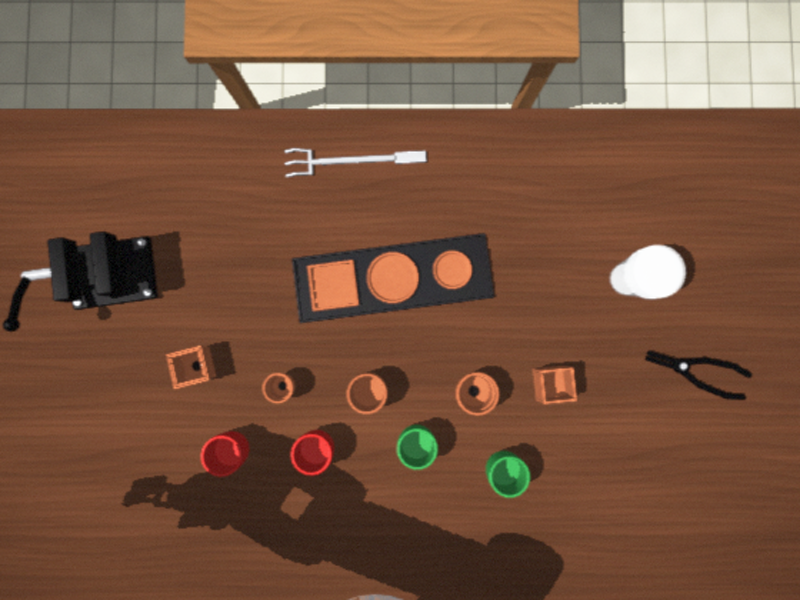

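View pics/scene0.png

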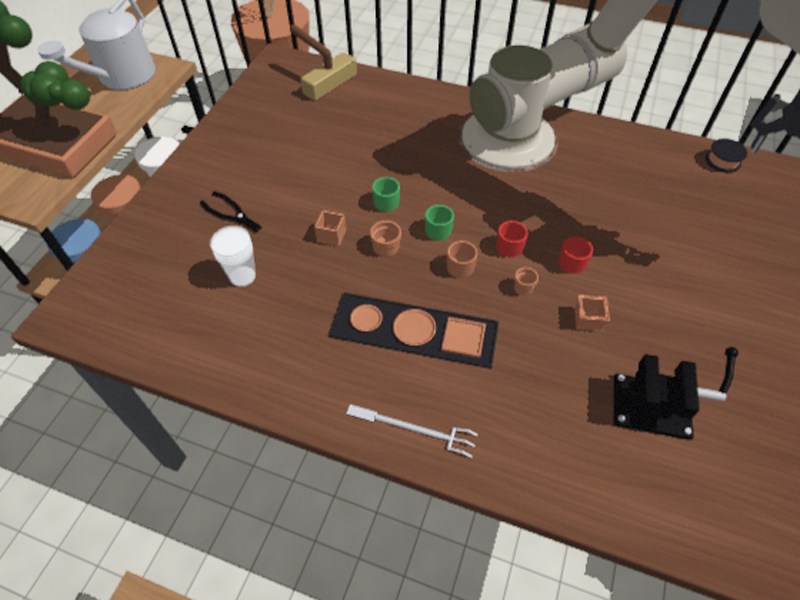

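The top view shows, from left to right, a square pot at (187,367) with a dark hole, a small round at (278,388) with a hole, a round at (367,393) with no hole, a large round at (477,393) with a hole and collar, and a square at (555,385) with no hole. The tray runs square (332,285), large (392,277), small (452,269). I'll confirm this with an enlarged crop.

```bash
cat > h.py <<'E'
import numpy as np, cv2
from rig import env, optics
def ray(name,uv,z,T=None):
    c=optics.calibration(name); T=c["T"] if T is None else T
    f=210/np.tan(np.radians(c["fov_y"]/2))
    d=T[:3,:3]@np.array([(uv[0]-c["cx"])/f,(uv[1]-c["cy"])/f,1]); o=T[:3,3]
    return o+d*(z-o[2])/d[2]
def pix(name,p):
    c=optics.calibration(name);T=c["T"];f=210/np.tan(np.radians(c["fov_y"]/2))
    v=T[:3,:3].T@(np.array(p)-T[:3,3]); return c["cx"]+f*v[0]/v[2],c["cy"]+f*v[1]/v[2]
E
python3 - <<'E'
from h import *
im=optics.get_image("top")[:,:,::-1]; cv2.imwrite("pics/raw.png",im)
a=cv2.resize(im[238:288,110:270],None,fx=5,fy=5,interpolation=cv2.INTER_CUBIC)
b=cv2.resize(im[245:295,250:410],None,fx=5,fy=5,interpolation=cv2.INTER_CUBIC)
cv2.imwrite("pics/row.png",np.vstack([a,b]))
t=cv2.resize(im[158:230,200:352],None,fx=5,fy=5,interpolation=cv2.INTER_CUBIC)
cv2.imwrite("pics/tray.png",t)
E
```

```text
(no output)
```

View pics/row.png

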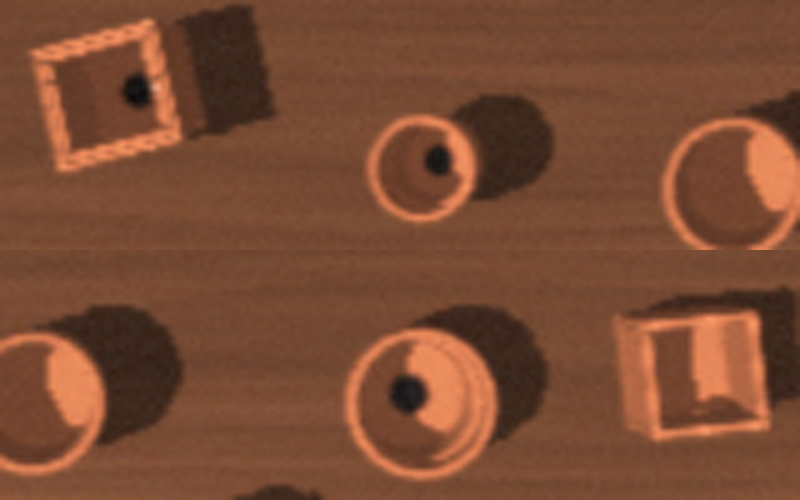

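View pics/tray.png

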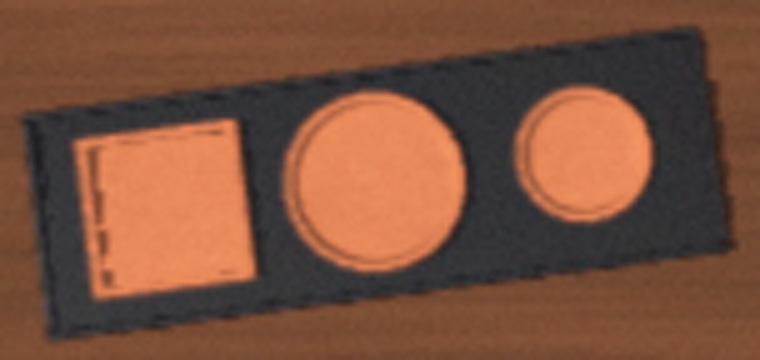

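The crops confirm three pots with holes: square, rim corners (33,50)(152,20)(181,137)(60,170); small round, rim centre (421,169); large round, rim centre (421,153) in the lower strip. The other two, the plain round and the square on the right, have no hole. The tray crop shows the square saucer at the left, the large one in the middle and the small one at the right.

Run:
```python
from h import *
np.set_printoptions(precision=4,suppress=True)
def P(u,o,z): return ray("top",[(u[0]+.5)/5-.5+o[0],(u[1]+.5)/5-.5+o[1]],z)[:2]
def quad(n,c,o,z):
    p=np.array([P(u,o,z) for u in c]); e=np.roll(p,-1,0)-p
    print(n,p.mean(0),"sides",np.linalg.norm(e,axis=1),"ang",np.degrees(np.arctan2(e[:,1],e[:,0])))
def circ(n,c,r,o,z):
    p=P(c,o,z);print(n,p,"dia",np.linalg.norm(P((c[0]+r,c[1]),o,z)-P((c[0]-r,c[1]),o,z)))
quad("sqpot",[(33,50),(152,20),(181,137),(60,170)],(110,238),.042)
circ("small",(421,169),53.5,(110,238),.040)
circ("large",(421,153),75,(250,245),.046)
circ("cup",(732,188),69,(110,238),.05)
quad("sqcup",[(653,322-250),(760,313-250),(768,428-250),(655,438-250)],(250,245),.047)
t=(200,158)
quad("sqsau",[(75,138),(238,120),(257,278),(95,300)],t,.012)
circ("lsau",(376,181),91,t,.012); circ("ssau",(584,154),69,t,.012)
quad("tray",[(25,115),(702,28),(735,248),(50,338)],t,.008)
```

```text
sqpot [0.4729 0.2792] sides [0.0523 0.0517 0.0532 0.0527] ang [ -75.9463 -164.8424  105.0919   14.1679]
small [0.4405 0.1445] dia 0.045843305248016095
large [ 0.4322 -0.1548] dia 0.06393716998510747
cup [0.4331 0.0106] dia 0.05844455370884639
sqcup [ 0.4437 -0.2777] sides [0.046  0.0487 0.0484 0.049 ] ang [ -85.3954 -177.3768   94.8175   -0.176 ]
sqsau [0.5978 0.0651] sides [0.0738 0.0719 0.0731 0.0736] ang [ -83.7626 -173.0005   97.6184    7.51  ]
lsau [ 0.6101 -0.0291] dia 0.08187323776363703
ssau [ 0.6221 -0.1228] dia 0.062192918772548386
tray [ 0.6102 -0.0303] sides [0.3097 0.1012 0.311  0.1016] ang [ -82.7206 -172.2942   97.3566    6.9699]
```

Sizes, spacing (95 mm) and tray angle (about 7.2°) all match what's given. I'll start with the square pot and turn the tool so it closes at 14.6°.

```bash
cat > to.py <<'E'
# to.py x y z [yaw of tool y]: roll units, then shift units in present tool axes
import sys; from h import *
s=env.observe(); R=s["tool_rot"]; a=[float(v) for v in sys.argv[1:]]
yaw=np.degrees(np.arctan2(R[1,1],R[0,1]))
print("t",round(s["time_s"],2),"pos",s["position"].round(4),"yaw",yaw.round(2),"w",round(s["grip_width"],4),"ft",s["ft_force"].round(1),"tilt",R[:,2].round(4))
if len(a)>3: print("roll units",-(a[3]-yaw)/5)
print("shift units",(R.T@(np.array(a[:3])-s["position"])/.04).round(3))
E
python3 -m jog '[{"roll":1},{"roll":1},{"roll":1},{"roll":1},{"roll":1},{"roll":1},{"roll":1},{"roll":1},{"roll":1},{"roll":1},{"roll":0.7},{"roll":0}]' 1; python3 to.py .473 .279 .12 14.6
```

```text
t 0.15 pos [0.2048 0.5102 0.2058] yaw 68.12 w 0.0856 ft [-0.3  0.1  0.7] tilt [-6.e-04 -9.e-04 -1.e+00]
roll units 10.70495494636651
shift units [-8.376 -2.863  2.145]invalid input
```

```bash
python3 -m jog '[{"linear":[0,0,0],"roll":1},{"linear":[0,0,0],"roll":1},{"linear":[0,0,0],"roll":1},{"linear":[0,0,0],"roll":1},{"linear":[0,0,0],"roll":1},{"linear":[0,0,0],"roll":1},{"linear":[0,0,0],"roll":1},{"linear":[0,0,0],"roll":1},{"linear":[0,0,0],"roll":1},{"linear":[0,0,0],"roll":1},{"linear":[0,0,0],"roll":0.7},{"linear":[0,0,0],"roll":0}]' 1; python3 to.py .473 .279 .12 14.6
```

```text
time_s: 1.15
position: [0.2048, 0.5103, 0.2059]
tool_rot: [[-0.25, 0.968, -0.0], [0.968, 0.25, -0.001], [-0.0, -0.001, -1.0]]
ft_force: [-1.1, 0.6, -0.1]
grip_width: 0.0854
gripper_force: 0.0
t 1.15 pos [0.2048 0.5103 0.2059] yaw 14.5 w 0.0854 ft [-1.1  0.6 -0.1] tilt [-4.e-04 -6.e-04 -1.e+00]
roll units -0.019709574415927023
shift units [-7.275  5.045  2.149]
```

```bash
python3 -m jog '[{"linear":[-0.6,0.42,0.17],"roll":0},{"linear":[-0.6,0.42,0.17],"roll":0},{"linear":[-0.6,0.42,0.17],"roll":0},{"linear":[-0.6,0.42,0.17],"roll":0},{"linear":[-0.6,0.42,0.17],"roll":0},{"linear":[-0.6,0.42,0.17],"roll":0},{"linear":[-0.6,0.42,0.17],"roll":0},{"linear":[-0.6,0.42,0.17],"roll":0},{"linear":[-0.6,0.42,0.17],"roll":0},{"linear":[-0.6,0.42,0.17],"roll":0},{"linear":[-0.6,0.42,0.17],"roll":0},{"linear":[0,0,0],"roll":0}]' 1 | tail -1; python3 to.py .473 .279 .015 14.6
python3 - <<'E'
from h import *
T=optics.calibration("wrist")["T"]; np.set_printoptions(precision=4,suppress=True)
im=optics.get_image("wrist")[:,:,::-1]; cv2.imwrite("pics/w1.png",im)
for p in ([.473,.279,.042],): print(pix("wrist",p)); 
print(T)
E
```

```text
gripper_force: 0.0
t 2.15 pos [0.4533 0.2985 0.1299] yaw 14.51 w 0.0855 ft [-0.6  0.5  0.3] tilt [-9.0e-04 -1.5e-03 -1.0e+00]
roll units -0.017320238967434065
shift units [-0.592  0.359  2.873]
(np.float64(292.2616264661124), np.float64(231.18309120431974))
[[ 0.9682  0.241   0.0672  0.4371]
 [ 0.2502 -0.9314 -0.2643  0.3656]
 [-0.0011  0.2727 -0.9621  0.2972]
 [ 0.      0.      0.      1.    ]]
```

View pics/w1.png

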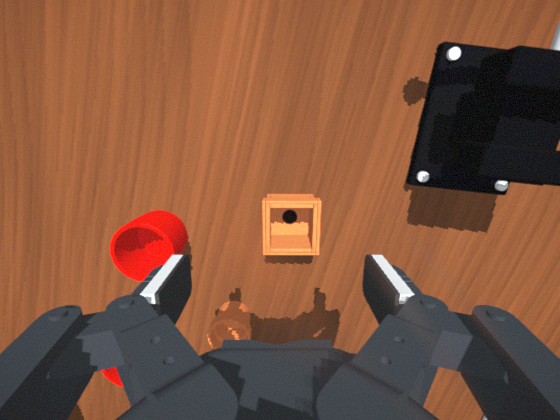

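The wrist view shows the square pot's rim from (263,199) to (319,255), aligned with the fingers, with the hole at (290,216). It is about 4 px towards +y from the prediction, so I'll take the mean of the two. Now I'll move over it and descend.

```bash
python3 -m jog '[{"linear":[-0.32,0.18,0.1],"roll":0},{"linear":[-0.32,0.19,0.3],"roll":0},{"linear":[0,0,0.4],"roll":0},{"linear":[0,0,0.4],"roll":0},{"linear":[0,0,0.4],"roll":0},{"linear":[0,0,0.4],"roll":0},{"linear":[0,0,0.4],"roll":0},{"linear":[0,0,0.3],"roll":0},{"linear":[0,0,0.15],"roll":0},{"linear":[0,0,0],"roll":0},{"linear":[0,0,0],"roll":0}]' 1 | tail -1; python3 to.py .4725 .281 .015 14.6
```

```text
gripper_force: 0.0
t 3.12 pos [0.471  0.2811 0.0179] yaw 14.7 w 0.0858 ft [-0.3  0.5  0.7] tilt [ 3.e-04  2.e-04 -1.e+00]
roll units 0.019171545916701404
shift units [-0.011  0.035  0.072]
```

```bash
python3 -m jog '[{"linear":[0,0,0],"roll":0},{"linear":[0,0,0],"roll":0},{"linear":[0,0,0],"roll":0},{"linear":[0,0,0],"roll":0},{"linear":[0,0,0],"roll":0},{"linear":[0,0,0],"roll":0},{"linear":[0,0,0],"roll":0},{"linear":[0,0,0],"roll":0}]' -1 25 | tail -3; python3 to.py .598 .065 .1 7.2
```

```text
ft_force: [-0.4, 0.2, -0.3]
grip_width: -0.0001
gripper_force: 0.0
t 3.78 pos [0.4712 0.2805 0.0174] yaw 14.62 w -0.0001 ft [-0.4  0.2 -0.3] tilt [-0.  0. -1.]
roll units 1.4843205882095254
shift units [-6.014  1.707 -2.064]
```

The fingers shut on nothing, so I need to look.

Run:
```python
from h import *
im=np.hstack([cv2.resize(optics.get_image("wrist")[100:400,80:480],(400,300)),cv2.resize(optics.get_image("scene")[150:300,330:530],(400,300),interpolation=cv2.INTER_CUBIC)])[:,:,::-1]
cv2.imwrite("pics/w2.png",im)
```

```text
(no output)
```

View pics/w2.png

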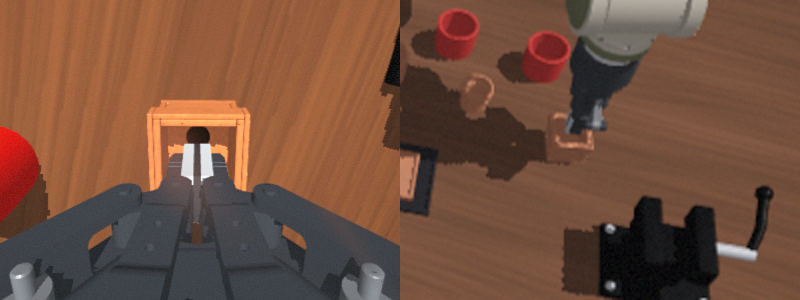

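Run:
```python
from h import *
np.set_printoptions(precision=4,suppress=True)
s=env.observe();p=s["position"];print(p,s["tool_rot"].round(3),s["q"].round(2),s["time_s"],s["grip_width"],s["gripper_force"])
for dz in (0,.015,.03): print("tcp+",dz,pix("wrist",p+[0,0,dz]),"in crop -80,-100")
for z in (.042,0): 
  for y in(.254,.281,.308): print(z,y,pix("wrist",[.4725,y,z]))
for u in ((228,208),(329,208),(241,200),(320,200)): print(u,ray("wrist",u,.042))
```

```text
[0.4712 0.2806 0.0174] [[-0.252  0.968  0.   ]
 [ 0.968  0.252 -0.   ]
 [-0.     0.    -1.   ]] [18.4  33.62 89.35 -0.   57.03  3.78] 3.8833 0.00010392074637340229 0.0
tcp+ 0 (np.float64(275.2069261821576), np.float64(241.82873617827585)) in crop -80,-100
tcp+ 0.015 (np.float64(275.0766432318729), np.float64(251.8851258633366)) in crop -80,-100
tcp+ 0.03 (np.float64(274.92142290498066), np.float64(263.8664026985556)) in crop -80,-100
0.042 0.254 (np.float64(265.444739898914), np.float64(301.54013304379157))
0.042 0.281 (np.float64(277.5552217663017), np.float64(259.12066662106554))
0.042 0.308 (np.float64(290.8196480825417), np.float64(212.65927120345776))
0 0.254 (np.float64(267.6795838672656), np.float64(266.818305960555))
0 0.281 (np.float64(277.3789458598413), np.float64(231.87291392986143))
0 0.308 (np.float64(287.80522079779), np.float64(194.30856017078884))
(228, 208) [0.4407 0.3023 0.042 ]
(329, 208) [0.4908 0.3153 0.042 ]
(241, 200) [0.4462 0.3081 0.042 ]
(320, 200) [0.4851 0.3182 0.042 ]
```

```bash
python3 -m jog '[{"linear":[0,0,-0.3],"roll":0},{"linear":[0,0,-0.5],"roll":0},{"linear":[0,0,-0.5],"roll":0},{"linear":[0,0,-0.3],"roll":0},{"linear":[0,0,0],"roll":0}]' -1 25 | tail -3
python3 -m jog '[{"linear":[0,0,0],"roll":0},{"linear":[0,0,0],"roll":0},{"linear":[0,0,0],"roll":0},{"linear":[0,0,0],"roll":0},{"linear":[0,0,0],"roll":0},{"linear":[0,0,0],"roll":0},{"linear":[0,0,0],"roll":0},{"linear":[0,0,0],"roll":0}]' 1 | tail -3
python3 - <<'E'
from h import *
s=env.observe();p=s["position"];R=s["tool_rot"];print(p,s["grip_width"])
im=optics.get_image("wrist")[:,:,::-1].copy()
for b,col in((0,(255,0,0)),(.013,(0,255,0)),(.03,(255,0,255))):
  for sg in(-1,1):
    u=pix("wrist",p+R@[0,sg*s["grip_width"]/2,-b]); cv2.circle(im,tuple(int(round(v)) for v in u),2,col,-1)
cv2.imwrite("pics/w3.png",cv2.resize(im[120:400,80:480],(800,560),interpolation=cv2.INTER_CUBIC))
E
```

```text
ft_force: [1.4, 0.1, 0.8]
grip_width: -0.0002
gripper_force: 0.0
ft_force: [-0.3, 0.5, -0.1]
grip_width: 0.0854
gripper_force: 0.0
[0.47112808 0.28056008 0.08132229] 0.08537984941031661
```

View pics/w3.png

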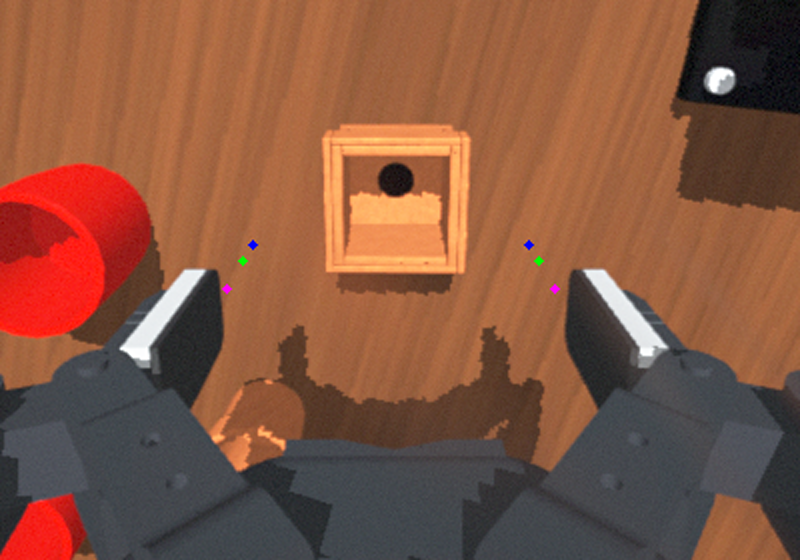

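Run:
```python
from h import *
from scipy.optimize import least_squares
s=env.observe();p=s["position"];R=s["tool_rot"]
obs=[((217,270),1,-1),((222,330),-1,-1),((570,270),1,1),((566,330),-1,1)]
def f(v):
    r=[]
    for u,sx,sy in obs:
        q=pix("wrist",p+R@[v[2]+sx*.011,v[3]+sy*v[1]/2,-v[0]]); r+=[q[0]-(u[0]/2+80),q[1]-(u[1]/2+120)]
    return r
o=least_squares(f,[.013,.085,0,0]);print(o.x.round(4),np.round(o.fun,1))
# pot rim in this view at z=.042
c=[ray("wrist",(u/2+80,v/2+120),.042) for u,v in((324,133),(469,133),(465,272),(328,272))]
print(np.mean(c,0).round(4),np.linalg.norm(c[0]-c[1]))
print(env.hold_point_z)
```

```text
[-0.0066  0.1157 -0.023   0.0011] [-0.1  0.1  0.1  0.   0.3 -0.  -0.4 -0.1]
[0.4733 0.2806 0.042 ] 0.052664473220281845
0.0187
```

```bash
python3 - <<'E'
from h import *
s=env.observe();p=s["position"];R=s["tool_rot"]
for b in (.013,.03,.04,.05):
    print(b,[np.round([(q-o)*2 for q,o in zip(pix("wrist",p+R@[sx*.011,-.0427,-b]),(80,120))]) for sx in(1,-1)])
for x in (-.011,-.02,-.03): print(x,np.round([(q-o)*2 for q,o in zip(pix("wrist",p+R@[x,-.0427,-.013]),(80,120))]))
E
python3 -m jog '[{"linear":[0,0,0.4],"roll":0},{"linear":[0,0,0.4],"roll":0},{"linear":[0,0,0.4],"roll":0},{"linear":[0,0,0.4],"roll":0},{"linear":[0,0,0],"roll":0}]' 1 25 | tail -3; python3 to.py .473 .281 .015
python3 - <<'E'
from h import *
im=np.hstack([cv2.resize(optics.get_image("wrist")[100:400,80:480],(400,300)),cv2.resize(optics.get_image("scene")[170:245,380:480],(400,300),interpolation=cv2.INTER_CUBIC)])[:,:,::-1]
cv2.imwrite("pics/w4.png",im)
E
```

```text
0.013 [array([239., 225.]), array([245., 295.])]
0.03 [array([222., 249.]), array([229., 325.])]
0.04 [array([211., 265.]), array([218., 346.])]
0.05 [array([197., 284.]), array([206., 370.])]
-0.011 [245. 295.]
-0.02 [247. 323.]
-0.03 [249. 352.]
ft_force: [-0.6, -0.2, 0.2]
grip_width: 0.0851
gripper_force: 0.0
t 5.43 pos [0.4697 0.28   0.0149] yaw 14.62 w 0.0851 ft [-0.6 -0.2  0.2] tilt [-0.0047 -0.0016 -1.    ]
shift units [ 0.004  0.086 -0.002]
```

View pics/w4.png

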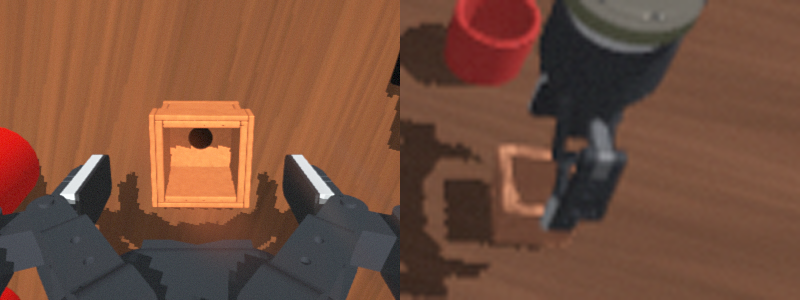

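In this view the open tips sit clearly above and behind the stated TCP, at or above rim height, so on the first try the fingers closed over the rim. I'll go 15 mm lower, which is safe under either reading, and close gently.

```bash
python3 -m jog '[{"linear":[0,0.04,0.19],"roll":0},{"linear":[0,0.04,0.19],"roll":0},{"linear":[0,0,0],"roll":0},{"linear":[0,0,0],"roll":0}]' 1 25 | tail -3; python3 to.py .473 .281 .0; python3 -m jog '[{"linear":[0,0,0],"roll":0},{"linear":[0,0,0],"roll":0},{"linear":[0,0,0],"roll":0},{"linear":[0,0,0],"roll":0},{"linear":[0,0,0],"roll":0},{"linear":[0,0,0],"roll":0}]' 0.2 25 | tail -3;python3 to.py .473 .281 .0
```

```text
ft_force: [-0.6, 0.8, 0.8]
grip_width: 0.0855
gripper_force: 0.0
t 5.87 pos [0.4742 0.2813 0.002 ] yaw 14.62 w 0.0855 ft [-0.6  0.8  0.8] tilt [-5.e-04 -2.e-04 -1.e+00]
shift units [ 0.    -0.032  0.05 ]
ft_force: [-2.2, -0.2, 5.2]
grip_width: 0.0534
gripper_force: 27.0
t 6.37 pos [0.4743 0.2814 0.0027] yaw 14.63 w 0.0534 ft [-2.2 -0.2  5.2] tilt [ 4.e-04  1.e-04 -1.e+00]
shift units [-0.002 -0.034  0.066]
```

```bash
python3 -m jog '[{"linear":[0,0,0],"roll":0},{"linear":[0,0,0],"roll":0},{"linear":[0,0,0],"roll":0},{"linear":[0,0,-0.1],"roll":0},{"linear":[0,0,-0.2],"roll":0},{"linear":[0,0,-0.3],"roll":0},{"linear":[0,0,-0.4],"roll":0},{"linear":[0,0,-0.4],"roll":0},{"linear":[0,0,-0.4],"roll":0},{"linear":[0,0,-0.2],"roll":0},{"linear":[0,0,0],"roll":0},{"linear":[0,0,0],"roll":0}]' -1 40 | tail -3
python3 to.py .598 .065 .075 7.2
python3 - <<'E'
from h import *
im=np.hstack([cv2.resize(optics.get_image("wrist")[100:400,80:480],(400,300)),cv2.resize(optics.get_image("scene")[155:245,360:480],(400,300),interpolation=cv2.INTER_CUBIC)])[:,:,::-1]
cv2.imwrite("pics/w5.png",im)
E
```

```text
ft_force: [0.0, 0.3, -1.5]
grip_width: 0.0532
gripper_force: 42.7
t 7.37 pos [0.4742 0.2813 0.0821] yaw 14.62 w 0.0532 ft [ 0.   0.3 -1.5] tilt [ 1.e-04  1.e-04 -1.e+00]
roll units 1.4846165415498123
shift units [-6.015  1.63   0.178]
```

View pics/w5.png

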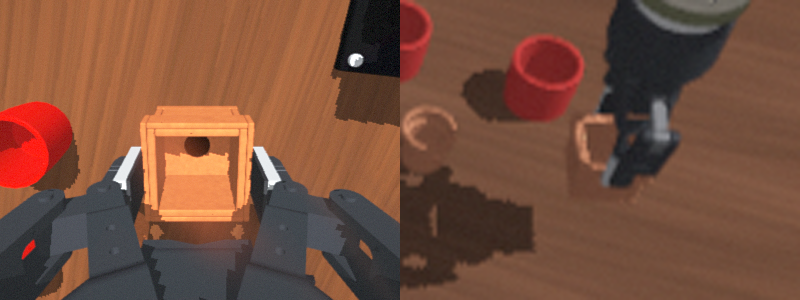

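The pot is held level at 53 mm, with the rim symmetric between the pads. Next I'll turn to the tray angle and carry it over.

```bash
python3 -m jog '[{"linear":[0,0,0],"roll":0.5},{"linear":[0,0,0],"roll":0.5},{"linear":[0,0,0],"roll":0.48},{"linear":[0,0,0],"roll":0}]' | tail -1; python3 to.py .598 .065 .04 7.2
```

```text
gripper_force: 42.7
t 7.8 pos [0.4738 0.2812 0.0812] yaw 7.14 w 0.0527 ft [-0.5 -0.  -1.6] tilt [-1.8e-03 -6.0e-04 -1.0e+00]
roll units -0.012580372930193739
shift units [-5.748  2.41   1.029]
```

```bash
python3 -m jog '[{"linear":[-0.3,0.12,0],"roll":0},{"linear":[-0.6,0.25,0],"roll":0},{"linear":[-0.7,0.3,0],"roll":0},{"linear":[-0.7,0.3,0],"roll":0},{"linear":[-0.7,0.3,0],"roll":0},{"linear":[-0.7,0.3,0],"roll":0},{"linear":[-0.7,0.3,0],"roll":0},{"linear":[-0.7,0.3,0],"roll":0},{"linear":[-0.4,0.15,0],"roll":0},{"linear":[-0.2,0.08,0],"roll":0},{"linear":[0,0,0],"roll":0},{"linear":[0,0,0],"roll":0}]' | tail -1; python3 to.py .598 .065 .0165 7.2
```

```text
gripper_force: 42.7
t 8.8 pos [0.5977 0.0674 0.0818] yaw 7.23 w 0.0528 ft [ 0.1  1.5 -1.3] tilt [-1.e-03  4.e-04 -1.e+00]
roll units 0.006998690297452903
shift units [-6.200e-02  1.000e-03  1.633e+00]
```

Now I'll lower it to about 6 mm above the saucer floor, correcting x, then check it from the wrist camera against the saucer.

```bash
python3 -m jog '[{"linear":[-0.06,0,0.2],"roll":0},{"linear":[0,0,0.3],"roll":0},{"linear":[0,0,0.3],"roll":0},{"linear":[0,0,0.3],"roll":0},{"linear":[0,0,0.2],"roll":0},{"linear":[0,0,0.15],"roll":0},{"linear":[0,0,0.15],"roll":0},{"linear":[0,0,0],"roll":0},{"linear":[0,0,0],"roll":0}]' | tail -1; python3 to.py .598 .065 .0105 7.2
python3 - <<'E'
from h import *
im=cv2.resize(optics.get_image("wrist")[60:360,80:480],(800,600),interpolation=cv2.INTER_CUBIC)[:,:,::-1]
cv2.imwrite("pics/w6.png",im)
E
```

```text
gripper_force: 42.7
t 9.55 pos [0.5985 0.0651 0.0183] yaw 7.25 w 0.0527 ft [-0.5 -0.2 -0.9] tilt [-0. -0. -1.]
roll units 0.009010132942700366
shift units [ 0.    -0.012  0.194]
```

View pics/w6.png

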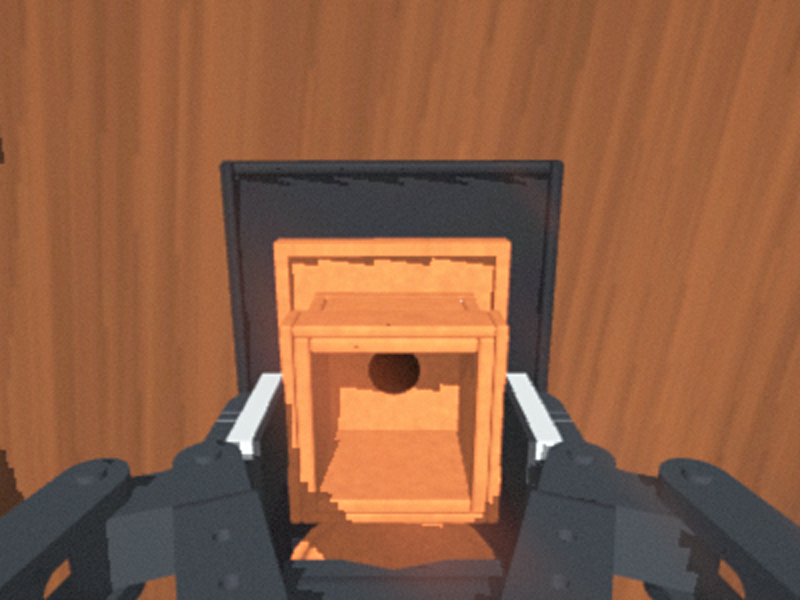

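Run:
```python
from h import *
c=optics.calibration("wrist")
for n,u,z in (("lip far",(392,240),.012),("rim far",(395,312),.058),("rim near",(395,522),.058),("tray far",(392,163),.008)):
    q=ray("wrist",(u[0]/2+80,u[1]/2+60),z); d=(q[:2]-[.598,.065])@[-np.sin(np.radians(7.2)),np.cos(np.radians(7.2))]; print(n,q.round(4),"along",d.round(4))
```

```text
lip far [0.5945 0.1025 0.012 ] along 0.0376
rim far [0.5963 0.0941 0.058 ] along 0.029
rim near [0.6035 0.0378 0.058 ] along -0.0277
tray far [0.5917 0.1249 0.008 ] along 0.0602
```

It's centred within about 1.5 mm and square. Now the gentle lowering.

```bash
python3 -m jog '[{"linear":[0,0,0.06],"roll":0},{"linear":[0,0,0.06],"roll":0},{"linear":[0,0,0.03],"roll":0},{"linear":[0,0,0.02],"roll":0},{"linear":[0,0,0],"roll":0},{"linear":[0,0,0],"roll":0}]' | tail -1; python3 to.py .598 .065 .0105 7.2
```

```text
gripper_force: 42.7
t 10.1 pos [0.5985 0.0649 0.0114] yaw 7.22 w 0.0531 ft [ 0.6 -0.4 -1. ] tilt [ 0. -0. -1.]
roll units 0.0046520681906349285
shift units [ 0.005 -0.012  0.023]
```

```bash
python3 -m jog '[{"linear":[0,0,0.02],"roll":0},{"linear":[0,0,0.01],"roll":0},{"linear":[0,0,0],"roll":0},{"linear":[0,0,0],"roll":0}]' | tail -1; python3 to.py .598 .065 .0105 7.2;python3 -m jog '[{"linear":[0,0,0.02],"roll":0},{"linear":[0,0,0],"roll":0},{"linear":[0,0,0],"roll":0},{"linear":[0,0,0],"roll":0}]' | tail -1; python3 to.py .598 .065 .0105 7.2
```

```text
gripper_force: 43.4
t 10.43 pos [0.5986 0.0648 0.0108] yaw 7.23 w 0.0529 ft [-1.   0.5  5.5] tilt [ 7.e-04 -1.e-04 -1.e+00]
roll units 0.005238359976523022
shift units [ 0.006 -0.015  0.007]
gripper_force: 44.1
t 10.77 pos [0.5987 0.0648 0.0108] yaw 7.23 w 0.053 ft [-3.6  0.4 12.1] tilt [ 1.2e-03 -2.0e-04 -1.0e+00]
roll units 0.006058713410845407
shift units [ 0.006 -0.017  0.007]
```

It's seated. I'll back off the last bit, open, and rise.

```bash
python3 -m jog '[{"linear":[0,0,-0.02],"roll":0},{"linear":[0,0,0],"roll":0}]' | tail -1;python3 -m jog '[{"linear":[0,0,0],"roll":0},{"linear":[0,0,0],"roll":0},{"linear":[0,0,0],"roll":0},{"linear":[0,0,0],"roll":0},{"linear":[0,0,0],"roll":0},{"linear":[0,0,-0.2],"roll":0},{"linear":[0,0,-0.4],"roll":0},{"linear":[0,0,-0.5],"roll":0},{"linear":[0,0,-0.5],"roll":0},{"linear":[0,0,-0.4],"roll":0},{"linear":[0,0,0],"roll":0},{"linear":[0,0,0],"roll":0}]' 1 | tail -2;  python3 to.py .4415 .1455 .095 7.2
```

```text
gripper_force: 43.6
grip_width: 0.0855
gripper_force: 0.0
t 11.93 pos [0.5987 0.0649 0.0909] yaw 7.22 w 0.0855 ft [ 0.3  0.4 -0.6] tilt [ 1.7e-03 -2.0e-04 -1.0e+00]
roll units 0.0049562241168398915
shift units [ 2.494 -3.646 -0.109]
```

```bash
python3 -m jog '[{"linear":[0.15,-0.2,0],"roll":0},{"linear":[0.3,-0.45,0],"roll":0},{"linear":[0.4,-0.6,0],"roll":0},{"linear":[0.4,-0.6,0],"roll":0},{"linear":[0.4,-0.6,0],"roll":0},{"linear":[0.4,-0.6,0],"roll":0},{"linear":[0.25,-0.35,0],"roll":0},{"linear":[0.15,-0.2,0],"roll":0},{"linear":[0.05,-0.05,0],"roll":0},{"linear":[0,0,0],"roll":0},{"linear":[0,0,0],"roll":0}]' | tail -1; python3 to.py .441 .145 .001 7.2
python3 - <<'E'
from h import *
im=optics.get_image("wrist")[:,:,::-1].copy(); c=pix("wrist",[.441,.145,.04]); print(c)
hsv=cv2.cvtColor(im,cv2.COLOR_BGR2HSV)
cv2.circle(im,(int(c[0]),int(c[1])),2,(255,0,0),-1)
cv2.imwrite("pics/w7.png",cv2.resize(im[100:400,80:480],(800,600),interpolation=cv2.INTER_CUBIC))
E
```

```text
gripper_force: 0.0
t 12.85 pos [0.4418 0.1455 0.09  ] yaw 7.21 w 0.0857 ft [ 0.2 -0.9 -0.6] tilt [ 3.e-04 -1.e-04 -1.e+00]
roll units 0.0026952212273084085
shift units [-0.009 -0.022  2.226]
(np.float64(274.248031998358), np.float64(217.93253646026582))
```

View pics/w7.png

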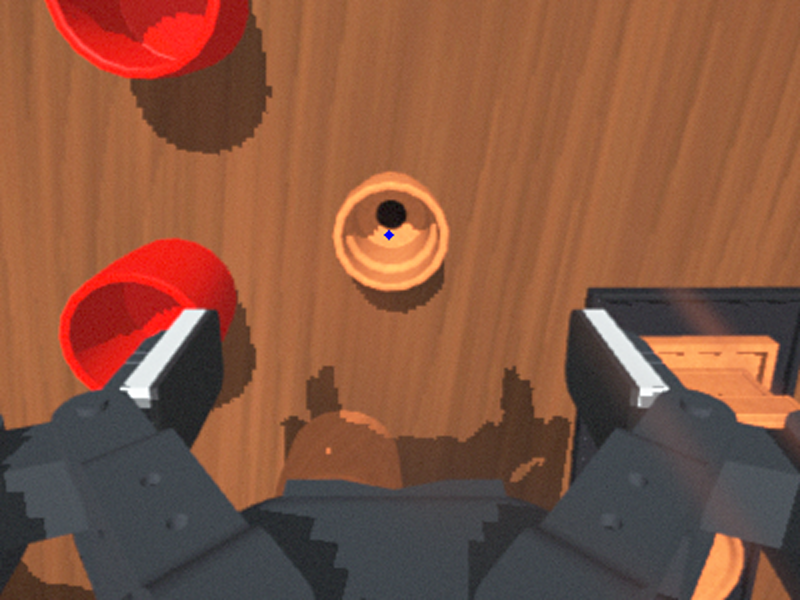

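The rim centre is at (391,235), within 1 mm of the prediction. I'll check the red cup's clearance to the left finger before descending.

Run:
```python
from h import *
k=1/1.42857
for n,u,r in (("red2",(312,455),21),("red1",(223,455),22),("gr1",(418,448),21),("gr2",(510,475),22)):
    print(n,ray("top",(u[0]*k,u[1]*k),.05)[:2].round(4),r*k)
p=env.observe();R=p["tool_rot"]
for y in(-.0427,-.057):
  for x in (.011,-.011): print(y,x,(p["position"]+R@[x,y,0])[:2].round(4))
print(ray("wrist",(135/2+80,335/2+100),.05))
```

```text
red2 [0.3433 0.0894] 14.7000147000147
red1 [0.3437 0.2202] 15.4000154000154
gr1 [ 0.3529 -0.0666] 14.7000147000147
gr2 [ 0.3134 -0.2016] 15.4000154000154
-0.0427 0.011 [0.3982 0.1509]
-0.0427 -0.011 [0.401  0.1291]
-0.057 0.011 [0.384  0.1491]
-0.057 -0.011 [0.3868 0.1273]
[0.34641056 0.09495513 0.05      ]
```

```bash
python3 -m jog '[{"linear":[0,0,0],"roll":0},{"linear":[0,-0.02,0.2],"roll":0},{"linear":[0,0,0.35],"roll":0},{"linear":[0,0,0.35],"roll":0},{"linear":[0,0,0.35],"roll":0},{"linear":[0,0,0.35],"roll":0},{"linear":[0,0,0.3],"roll":0},{"linear":[0,0,0.2],"roll":0},{"linear":[0,0,0.1],"roll":0},{"linear":[0,0,0],"roll":0},{"linear":[0,0,0],"roll":0}]' 0.55 25| tail -3; python3 to.py .441 .145 .001 7.2;  python3 -m jog '[{"linear":[0,0,0],"roll":0},{"linear":[0,0,0],"roll":0},{"linear":[0,0,0],"roll":0},{"linear":[0,0,0],"roll":0},{"linear":[0,0,0],"roll":0}]' 0 25 | tail -3;python3 to.py .441 .145 .001
```

```text
ft_force: [0.6, 0.0, 0.4]
grip_width: 0.0661
gripper_force: 0.0
t 13.82 pos [0.4405 0.1456 0.0023] yaw 7.21 w 0.0661 ft [0.6 0.  0.4] tilt [ 2.e-04  0.e+00 -1.e+00]
roll units 0.002936891405627051
shift units [-0.015  0.011  0.033]
ft_force: [-1.2, -0.7, 6.4]
grip_width: 0.0443
gripper_force: 24.5
t 14.23 pos [0.4406 0.1456 0.0031] yaw 7.24 w 0.0443 ft [-1.2 -0.7  6.4] tilt [ 0.0014 -0.     -1.    ]
shift units [-0.017  0.009  0.054]
```

```bash
python3 -m jog '[{"linear":[0,0,0],"roll":0},{"linear":[0,0,0],"roll":0},{"linear":[0,0,0],"roll":0},{"linear":[0,0,-0.1],"roll":0},{"linear":[0,0,-0.2],"roll":0},{"linear":[0,0,-0.3],"roll":0},{"linear":[0,0,-0.4],"roll":0},{"linear":[0,0,-0.5],"roll":0},{"linear":[0,0,-0.5],"roll":0},{"linear":[0,0,-0.2],"roll":0},{"linear":[0,0,0],"roll":0},{"linear":[0,0,0],"roll":0}]' -1 35 | tail -3
python3 to.py .6215 -.123 .09
python3 - <<'E'
from h import *
im=np.hstack([cv2.resize(optics.get_image("wrist")[100:400,80:480],(400,300)),cv2.resize(optics.get_image("scene")[140:230,310:430],(400,300),interpolation=cv2.INTER_CUBIC)])[:,:,::-1]
cv2.imwrite("pics/w8.png",im)
E
```

```text
ft_force: [-0.1, -0.4, -1.1]
grip_width: 0.043
gripper_force: 35.6
t 15.23 pos [0.4401 0.1456 0.0901] yaw 7.22 w 0.043 ft [-0.1 -0.4 -1.1] tilt [ 3.e-04  0.e+00 -1.e+00]
shift units [-7.232e+00  3.654e+00  4.000e-03]
```

View pics/w8.png

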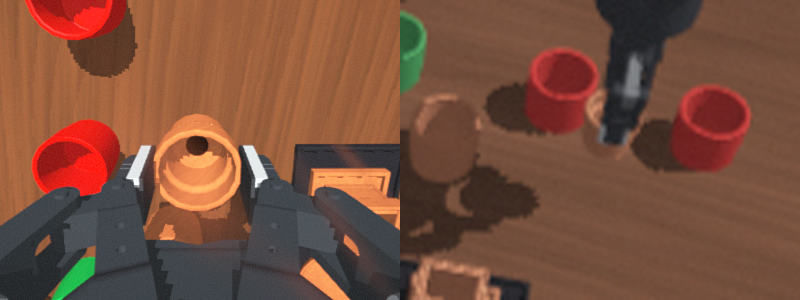

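It's held, with the rim at (199,172) and the hole at (197,146) in the crop. I'll check that against an upright pot's projection.

Run:
```python
from h import *
for n,z,r in (("rim",.0878+.04,.023),("floor",.0878+.004,.007)):
  for d in ([0,0],[r,0],[-r,0],[0,r],[0,-r]): print(n,d,np.round([q-o for q,o in zip(pix("wrist",[.4407+d[0],.1452+d[1],z]),(80,100))],1))
```

```text
rim [0, 0] [196.6 172.8]
rim [0.023, 0] [242.7 178.1]
rim [-0.023, 0] [150.2 167.5]
rim [0, 0.023] [202.7 129.2]
rim [0, -0.023] [191.  212.8]
floor [0, 0] [196.8 144.3]
floor [0.007, 0] [208.1 145.7]
floor [-0.007, 0] [185.4 143. ]
floor [0, 0.007] [198.2 133.7]
floor [0, -0.007] [195.3 154.7]
```

```bash
python3 -m jog '[{"linear":[-0.3,0.15,0],"roll":0},{"linear":[-0.6,0.3,0],"roll":0},{"linear":[-0.8,0.4,0],"roll":0},{"linear":[-0.8,0.4,0],"roll":0},{"linear":[-0.8,0.4,0],"roll":0},{"linear":[-0.8,0.4,0],"roll":0},{"linear":[-0.8,0.4,0],"roll":0},{"linear":[-0.8,0.4,0],"roll":0},{"linear":[-0.7,0.35,0],"roll":0},{"linear":[-0.5,0.3,0],"roll":0},{"linear":[-0.13,0.15,0],"roll":0},{"linear":[0,0,0],"roll":0}]' | tail -1; python3 to.py .6215 -.123 .0165 7.2
```

```text
gripper_force: 35.7
t 16.33 pos [ 0.6208 -0.1159  0.0885] yaw 7.13 w 0.0437 ft [-1.4 -0.1 -0.7] tilt [-1.7e-03  8.0e-04 -1.0e+00]
roll units -0.013288554262782349
shift units [-0.179 -0.002  1.8  ]
```

```bash
python3 -m jog '[{"linear":[-0.1,0,0],"roll":0},{"linear":[-0.05,0,0.2],"roll":0},{"linear":[0,0,0.3],"roll":0},{"linear":[0,0,0.3],"roll":0},{"linear":[0,0,0.3],"roll":0},{"linear":[0,0,0.25],"roll":0},{"linear":[0,0,0.2],"roll":0},{"linear":[0,0,0.15],"roll":0},{"linear":[0,0,0],"roll":0},{"linear":[0,0,0],"roll":0}]' | tail -1; python3 to.py .6215 -.123 .0105 7.2
python3 - <<'E'
from h import *
im=cv2.resize(optics.get_image("wrist")[60:360,80:480],(800,600),interpolation=cv2.INTER_CUBIC)[:,:,::-1]
cv2.imwrite("pics/w9.png",im)
E
```

```text
gripper_force: 35.7
t 17.17 pos [ 0.6212 -0.1208  0.0222] yaw 7.23 w 0.0435 ft [-0.4 -0.8  0.3] tilt [-0.  0. -1.]
roll units 0.006710648008675868
shift units [-0.055 -0.     0.294]
```

View pics/w9.png

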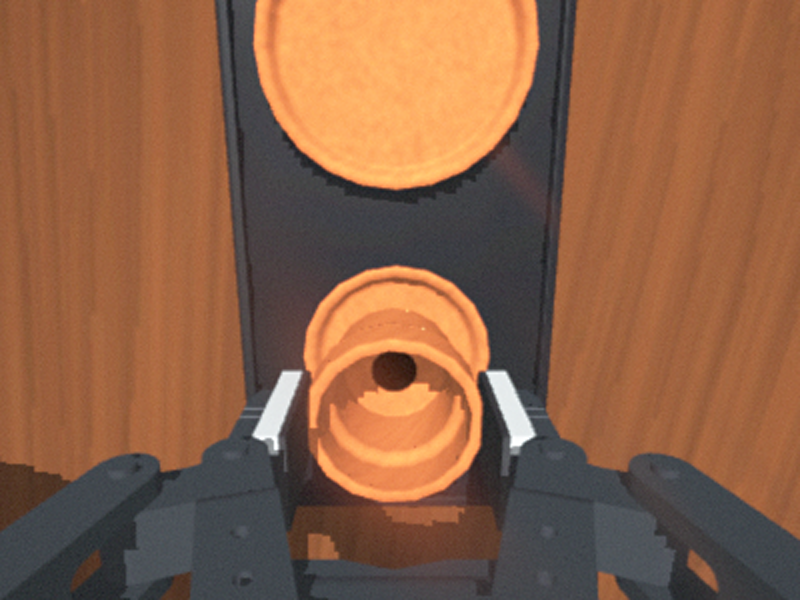

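The small saucer is visible behind the pot, with its far lip at (396,266) and the hole at (395,370). I'll check the offset.

Run:
```python
from h import *
a=np.radians(7.2); A=np.array([-np.sin(a),np.cos(a)]); B=np.array([np.cos(a),np.sin(a)])
for n,u,z in (("lip far (.031)",(396,266),.012),("lip left",(304,355),.012),("lip right",(489,355),.012),("hole",(395,370),.024),("lg near lip",(397,188),.012)):
    q=ray("wrist",(u[0]/2+80,u[1]/2+60),z); d=q[:2]-[.6215,-.123]; print(n,q.round(4),"along",(d@A).round(4),"across",(d@B).round(4))
```

```text
lip far (.031) [ 0.6196 -0.0922  0.012 ] along 0.0308 across 0.002
lip left [ 0.5934 -0.1257  0.012 ] along 0.0008 across -0.0282
lip right [ 0.6537 -0.1181  0.012 ] along 0.0008 across 0.0326
hole [ 0.6231 -0.1222  0.024 ] along 0.0006 across 0.0017
lg near lip [ 0.6168 -0.0681  0.012 ] along 0.055 across 0.0023
```

```bash
python3 -m jog '[{"linear":[0,0,0.1],"roll":0},{"linear":[0,0,0.07],"roll":0},{"linear":[0,0,0.05],"roll":0},{"linear":[0,0,0.03],"roll":0},{"linear":[0,0,0.02],"roll":0},{"linear":[0,0,0],"roll":0},{"linear":[0,0,0],"roll":0}]' | tail -1; python3 to.py .6215 -.123 .0105 7.2;python3 -m jog '[{"linear":[0,0,0.02],"roll":0},{"linear":[0,0,0],"roll":0},{"linear":[0,0,0],"roll":0}]' | tail -1; python3 to.py .6215 -.123 .0105 7.2
```

```text
gripper_force: 35.7
t 17.8 pos [ 0.6213 -0.121   0.0115] yaw 7.23 w 0.0433 ft [-0.3 -0.3 -1.3] tilt [ 2.e-04 -1.e-04 -1.e+00]
roll units 0.005070338369842453
shift units [-0.051 -0.001  0.025]
gripper_force: 36.1
t 18.05 pos [ 0.6214 -0.121   0.0113] yaw 7.23 w 0.0436 ft [-1.5  1.8  5.9] tilt [ 7.e-04 -4.e-04 -1.e+00]
roll units 0.005888752582311163
shift units [-0.049 -0.004  0.021]
```

```bash
python3 -m jog '[{"linear":[0,0,0],"roll":0},{"linear":[0,0,0],"roll":0},{"linear":[0,0,0],"roll":0},{"linear":[0,0,0],"roll":0},{"linear":[0,0,0],"roll":0},{"linear":[0,0,-0.2],"roll":0},{"linear":[0,0,-0.4],"roll":0},{"linear":[0,0,-0.5],"roll":0},{"linear":[0,0,-0.5],"roll":0},{"linear":[0,0,-0.4],"roll":0},{"linear":[0,0,0],"roll":0},{"linear":[0,0,0],"roll":0}]' 1 | tail -2;  python3 to.py .433 -.154 .09 7.2
```

```text
grip_width: 0.0852
gripper_force: 0.0
t 19.05 pos [ 0.6215 -0.121   0.0914] yaw 7.23 w 0.0852 ft [-0.3  1.  -1.7] tilt [ 1.6e-03 -7.0e-04 -1.0e+00]
roll units 0.005036370448688032
shift units [-0.225 -4.778  0.028]
```

```bash
python3 -m jog '[{"linear":[0,-0.2,0],"roll":0},{"linear":[-0.02,-0.5,0],"roll":0},{"linear":[-0.04,-0.7,0],"roll":0},{"linear":[-0.04,-0.7,0],"roll":0},{"linear":[-0.04,-0.7,0],"roll":0},{"linear":[-0.03,-0.7,0],"roll":0},{"linear":[-0.03,-0.6,0],"roll":0},{"linear":[-0.02,-0.4,0],"roll":0},{"linear":[0,-0.2,0],"roll":0},{"linear":[0,-0.08,0],"roll":0},{"linear":[0,0,0],"roll":0},{"linear":[0,0,0],"roll":0}]' | tail -1; python3 to.py .433 -.154 .002 7.2
python3 - <<'E'
from h import *
im=optics.get_image("wrist")[:,:,::-1].copy()
# large pot: dark hole and rim blob near the predicted place
c=np.array(pix("wrist",[.433,-.154,.046])); h=np.array(pix("wrist",[.433,-.154,.004])); print("pred rim",c.round(1),"hole",h.round(1))
g=cv2.cvtColor(im,cv2.COLOR_BGR2GRAY); x,y=int(h[0])-20,int(h[1])-20
m=(g[y:y+40,x:x+40]<35).astype(np.uint8); n,l,st,ce=cv2.connectedComponentsWithStats(m)
for i in range(1,n):
    if st[i,4]>20:
        u=ce[i]+[x,y]; print("dark",u.round(1),st[i,4],ray("wrist",u,.003).round(4))
E
```

```text
gripper_force: 0.0
t 20.05 pos [ 0.4332 -0.1537  0.0904] yaw 7.23 w 0.0852 ft [ 0.1 -0.8 -0.4] tilt [ 1.e-04  0.e+00 -1.e+00]
roll units 0.006952560555946086
shift units [-0.006 -0.006  2.211]
pred rim [275.  220.2] hole [275.3 205.8]
dark [275.1 203.6] 120 [ 0.4326 -0.1523  0.003 ]
```

The drain hole sits within 2 mm of the prediction. Descend and grip.

```bash
python3 -m jog '[{"linear":[0.02,-0.01,0.2],"roll":0},{"linear":[0,0,0.35],"roll":0},{"linear":[0,0,0.35],"roll":0},{"linear":[0,0,0.35],"roll":0},{"linear":[0,0,0.35],"roll":0},{"linear":[0,0,0.3],"roll":0},{"linear":[0,0,0.2],"roll":0},{"linear":[0,0,0.1],"roll":0},{"linear":[0,0,0],"roll":0},{"linear":[0,0,0],"roll":0}]' 1 25| tail -3; python3 to.py .433 -.153 .002 7.2;  python3 -m jog '[{"linear":[0,0,0],"roll":0},{"linear":[0,0,0],"roll":0},{"linear":[0,0,0],"roll":0},{"linear":[0,0,0],"roll":0},{"linear":[0,0,0],"roll":0}]' 0.42 25 | tail -3;python3 to.py .433 -.153 .002
```

```text
ft_force: [0.4, -0.3, 0.0]
grip_width: 0.0855
gripper_force: 0.0
t 20.93 pos [ 0.4324 -0.153   0.0027] yaw 7.24 w 0.0855 ft [ 0.4 -0.3  0. ] tilt [ 1.e-04 -1.e-04 -1.e+00]
roll units 0.007138439865806668
shift units [-0.002  0.016  0.017]
ft_force: [-2.2, 1.1, 7.9]
grip_width: 0.0627
gripper_force: 25.4
t 21.35 pos [ 0.4324 -0.1531  0.0036] yaw 7.22 w 0.0627 ft [-2.2  1.1  7.9] tilt [ 1.2e-03 -9.0e-04 -1.0e+00]
shift units [0.002 0.015 0.04 ]
```

```bash
python3 -m jog '[{"linear":[0,0,0],"roll":0},{"linear":[0,0,0],"roll":0},{"linear":[0,0,0],"roll":0},{"linear":[0,0,-0.1],"roll":0},{"linear":[0,0,-0.2],"roll":0},{"linear":[0,0,-0.3],"roll":0},{"linear":[0,0,-0.4],"roll":0},{"linear":[0,0,-0.5],"roll":0},{"linear":[0,0,-0.5],"roll":0},{"linear":[0,0,-0.2],"roll":0},{"linear":[0,0,0],"roll":0},{"linear":[0,0,0],"roll":0}]' -1 40 | tail -3
python3 to.py .611 -.028 .09
python3 - <<'E'
from h import *
im=optics.get_image("wrist")[:,:,::-1].copy(); p=env.observe()["position"]
h=np.array(pix("wrist",[p[0]+.0005,p[1],p[2]+.0005])); print("hole pred",h.round(1))
g=cv2.cvtColor(im,cv2.COLOR_BGR2GRAY); x,y=int(h[0])-25,int(h[1])-25
m=(g[y:y+50,x:x+50]<45).astype(np.uint8); n,l,st,ce=cv2.connectedComponentsWithStats(m)
for i in range(1,n):
    if st[i,4]>20: print("dark",(ce[i]+[x,y]).round(1),st[i])
E
```

```text
ft_force: [-0.3, -0.3, -2.1]
grip_width: 0.0614
gripper_force: 43.8
t 22.35 pos [ 0.432  -0.1529  0.0905] yaw 7.22 w 0.0614 ft [-0.3 -0.3 -2.1] tilt [ 2.e-04 -2.e-04 -1.e+00]
shift units [2.534 4.832 0.012]
hole pred [276.  242.4]
dark [281.6 239.5] [ 21  16  20  15 175]
```

It's lifted and hanging as expected. Carry it to the large saucer.

```bash
python3 -m jog '[{"linear":[0.1,0.2,0],"roll":0},{"linear":[0.25,0.5,0],"roll":0},{"linear":[0.35,0.65,0],"roll":0},{"linear":[0.35,0.65,0],"roll":0},{"linear":[0.35,0.65,0],"roll":0},{"linear":[0.35,0.65,0],"roll":0},{"linear":[0.35,0.65,0],"roll":0},{"linear":[0.25,0.5,0],"roll":0},{"linear":[0.13,0.25,0],"roll":0},{"linear":[0.05,0.13,0],"roll":0},{"linear":[0,0,0],"roll":0},{"linear":[0,0,0],"roll":0}]' | tail -1; python3 to.py .611 -.028 .018 7.2
```

```text
gripper_force: 43.9
t 23.4 pos [ 0.6106 -0.0282  0.0898] yaw 7.23 w 0.0617 ft [ 0.3 -0.8 -1.2] tilt [-1.7e-03  3.0e-04 -1.0e+00]
roll units 0.005837919103185918
shift units [0.003 0.014 1.794]
```

```bash
python3 -m jog '[{"linear":[0,0,0.2],"roll":0},{"linear":[0,0,0.3],"roll":0},{"linear":[0,0,0.3],"roll":0},{"linear":[0,0,0.3],"roll":0},{"linear":[0,0,0.3],"roll":0},{"linear":[0,0,0.2],"roll":0},{"linear":[0,0,0.15],"roll":0},{"linear":[0,0,0.05],"roll":0},{"linear":[0,0,0],"roll":0},{"linear":[0,0,0],"roll":0}]' | tail -1; python3 to.py .611 -.028 .0107 7.2
python3 -m jog '[{"linear":[0,0,0.06],"roll":0},{"linear":[0,0,0.05],"roll":0},{"linear":[0,0,0.03],"roll":0},{"linear":[0,0,0],"roll":0},{"linear":[0,0,0],"roll":0}]' | tail -1; python3 to.py .611 -.028 .0107
```

```text
gripper_force: 43.8
t 24.23 pos [ 0.6113 -0.0284  0.019 ] yaw 7.21 w 0.0614 ft [ 0.1 -0.7 -1.1] tilt [ 7.e-04 -2.e-04 -1.e+00]
roll units 0.0026989536339856457
shift units [ 0.012 -0.006  0.208]
gripper_force: 43.8
t 24.65 pos [ 0.6111 -0.0283  0.013 ] yaw 7.23 w 0.0618 ft [-0.3 -0.9 -0.9] tilt [-0. -0. -1.]
shift units [ 0.007 -0.002  0.058]
```

```bash
python3 -m jog '[{"linear":[0,0,0.03],"roll":0},{"linear":[0,0,0.02],"roll":0},{"linear":[0,0,0],"roll":0},{"linear":[0,0,0],"roll":0}]' | tail -1; python3 to.py .611 -.028 .0107
python3 -m jog '[{"linear":[0,0,0.02],"roll":0},{"linear":[0,0,0],"roll":0},{"linear":[0,0,0],"roll":0}]' | tail -1; python3 to.py .611 -.028 .0107
```

```text
gripper_force: 44.4
t 24.98 pos [ 0.6113 -0.0283  0.012 ] yaw 7.23 w 0.0618 ft [-2.8 -0.3  5.1] tilt [ 1.e-03 -3.e-04 -1.e+00]
shift units [ 0.009 -0.006  0.032]
gripper_force: 44.9
t 25.23 pos [ 0.6113 -0.0283  0.0119] yaw 7.23 w 0.062 ft [-4.3  2.  12. ] tilt [ 1.4e-03 -5.0e-04 -1.0e+00]
shift units [ 0.01  -0.007  0.03 ]
```

In contact. Release, rise clear, and back away toward the robot for a final look.

```bash
python3 -m jog '[{"linear":[0,0,-0.02],"roll":0},{"linear":[0,0,0],"roll":0}]' | tail -1; python3 -m jog '[{"linear":[0,0,0],"roll":0},{"linear":[0,0,0],"roll":0},{"linear":[0,0,0],"roll":0},{"linear":[0,0,0],"roll":0},{"linear":[0,0,0],"roll":0},{"linear":[0,0,-0.2],"roll":0},{"linear":[0,0,-0.4],"roll":0},{"linear":[0,0,-0.6],"roll":0},{"linear":[0,0,-0.6],"roll":0},{"linear":[0,0,-0.6],"roll":0},{"linear":[0,0,-0.6],"roll":0},{"linear":[0,0,0],"roll":0}]' 1 | tail -2
python3 -m jog '[{"linear":[0,-0.3,0],"roll":0},{"linear":[0,-0.6,0],"roll":0},{"linear":[0,-0.8,0],"roll":0},{"linear":[0,-0.8,0],"roll":0},{"linear":[0,-0.8,0],"roll":0},{"linear":[0,-0.8,0],"roll":0},{"linear":[0,-0.6,0],"roll":0},{"linear":[0,-0.3,0],"roll":0},{"linear":[0,0,0],"roll":0}]' | tail -1; python3 to.py .4 0 .2
python3 - <<'E'
from h import *
a=cv2.resize(optics.get_image("top")[150:310,100:420],(800,400),interpolation=cv2.INTER_CUBIC)
b=cv2.resize(optics.get_image("scene")[140:270,200:450],(400,200),interpolation=cv2.INTER_CUBIC)
w=cv2.resize(optics.get_image("wrist"),(267,200))
cv2.imwrite("pics/fin.png",np.vstack([a,np.hstack([b,w,np.zeros((200,133,3),np.uint8)])])[:,:,::-1])
E
```

```text
gripper_force: 44.5
grip_width: 0.0858
gripper_force: 0.0
gripper_force: 0.0
t 27.15 pos [ 0.4106 -0.0533  0.1313] yaw 7.17 w 0.0853 ft [ 0.7 -0.   0.1] tilt [-8.e-04  2.e-04 -1.e+00]
shift units [ 1.354 -0.097 -1.717]
```

View pics/fin.png

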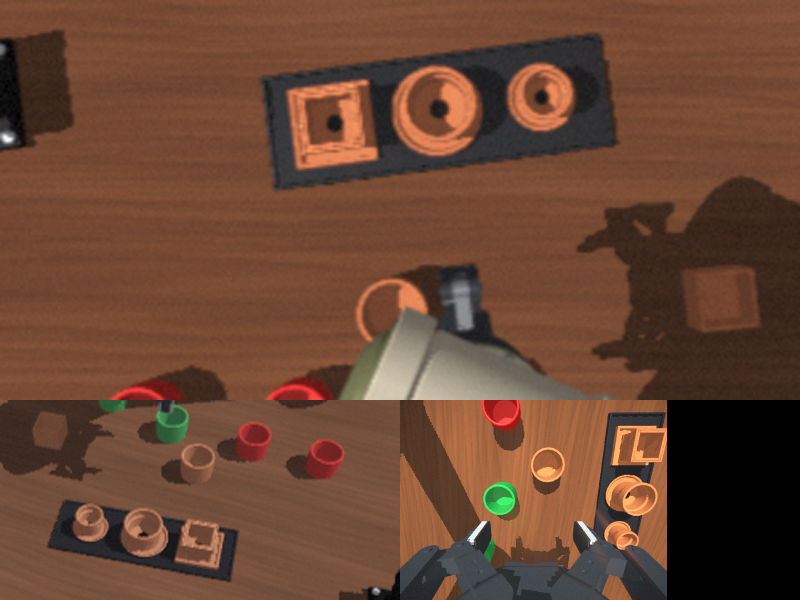

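The final picture shows all three pots upright in their own saucers: square at (333,123), large at (437,110) and small at (541,97), with their holes central. The plain round cup (393,312) and the square cup (720,300) are where they were, and the gripper is open and clear.

```bash
python3 -c "
from rig import env
print(env.close_job())"
```

```text
the job is handed in; nothing more can be done
None
```

All three bonsai pots are upright in their own saucers with the square one squared up, both cups are where they stood, the gripper is open and clear, and the job was handed in at about 27 s.

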